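# Refit the washed speed knob on a paint-bottle roller and hold it pressed

## Task

The orange control knob of the bottle roller has been washed and is drying on the peg rack: lift it up and off its peg, turn it so that the flat in its bore matches the flat of the bare D-shaft on the roller, and push it fully home on the shaft. The roller starts by press-and-hold, so keep the knob pressed all the way in and finish while still holding it pressed in. Leave the caps on the rack, the bottle on the rollers and the jar undisturbed.

Things in the scene. Friction and masses are not known exactly. Their poses are not given: they have to be found in the camera images.
- knob: orange knob, about 60 g: round skirt 48 mm across, 5 mm high; on it a bar grip 44 mm long (knob x), 18 mm wide (y), its top 34 mm above the underside. Origin: on the bore's axis at the underside; z up; x along the bar to its pointer end (white line from the middle to that end). Starts upright over one of three pegs. Pinch it across the bar, fingertips just above the skirt
- spindle_tip (a point): tip of the roller's bare brass D-shaft, upright, 26 mm out of the black panel; 10 mm across, flat 2 mm from the axis over its whole length, last 2.5 mm tapered to 7 mm. z up, x from the axis through the flat: the knob fits only with its pointer (knob x) along this x, about 8 degrees of play. Fully home, the knob's underside is 18 mm below this point, 8 mm above the panel
- knob_bore (a point): mouth of the knob's blind D-shaped bore, in the middle of the underside (same point and axes as the knob): 18 mm deep, 11.2 mm across, its flat 2.6 mm from the axis on the +x (pointer) side; it slides freely over the shaft
- spindle_turn (a joint): where the shaft is turned to (rad, anticlockwise from above): 0 has its flat facing the roller's +x; starts within 0.7 either way, stops at 1.2. Stiff to turn (0.06 N m); where it stands does not matter for the job
- spindle_press (a joint): how far the shaft is pressed in (m): 0 out, 0.005 at its stop; a spring returns it, 4 N to begin moving and 9 N at the stop. The point spindle_tip moves with it
- roller: bottle roller, a fixed cream machine 180 mm (its x) by 340 mm (its y), origin at the centre of its underside. The +y end has the black panel (82 mm above the bench) with the shaft at x -20, y 125 mm; a 4 mm high bush 13 mm across rings its foot. From y 80 to -154 mm two rubber rollers lie along y, tops 84 mm high, a paint bottle on them (top 111 mm). The -y cheek is 80 mm high
- rack: fixed wooden drying rack, a board 80 mm (its x) by 220 mm (its y), 18 mm thick, origin at the centre of its underside. Three pegs at y -75, 0 and 75 mm: each a wooden collar 26 mm across, top 30 mm above the bench, with a 4 mm steel pin rising 14 mm more. The knob's underside rests on a collar, the pin in its bore; which peg carries it varies
- cap_a: bystander: a washed white bottle cap, 30 mm across and 24 mm high, open side down over a peg of the rack; origin at the centre of its underside
- cap_b: bystander: a second cap like cap_a, on another peg
- paint_bottle: bystander: a blue paint bottle with a white cap lying along y on the rollers, 44 mm across and 122 mm long; origin under its middle, at its lowest line
- jar: bystander: a red jar of paint standing on the bench, 52 mm across and 70 mm high; origin at the centre of its underside
There are look-alikes about, which are no part of the job. Of the things shaped like the knob, the orange one is meant.

How it is judged:
On the way, in this order (a step that is already met when the one before it is completed fails the run):
1. the knob is lifted up and off its peg (height (world z) of knob above 0.055 m and contact force between knob and the fingers above 1 N), for 0.2 s.
2. the knob is home on the shaft, flat to flat (z of knob in the frame of spindle_tip below -0.015 m and horizontal distance between knob and spindle_tip below 0.004 m and angle between the x axis of knob and the x axis of spindle_tip, either way round below 0.35 rad and angle between knob's own z axis and vertical below 0.17 rad), for 0.2 s.
At the end, for the whole second after the job is handed in: Knob at rest, home on the D-shaft (underside 15 mm or more below the tip, axes within 4 mm, 0.35 rad of the flat, 0.17 rad of upright), fingers bearing on it with over 1 N, shaft still pressed in over 3.5 of its 5 mm; caps, bottle and jar within 20 mm of their starts (all of step 2 and contact force between knob and the fingers above 1 N and value of joint spindle_press above 0.0035 m and linear speed of knob below 0.02 m/s and not (distance of cap_a from where it was at the start of the episode above 0.02 m) and not (distance of cap_b from where it was at the start of the episode above 0.02 m) and not (distance of paint_bottle from where it was at the start of the episode above 0.02 m) and not (distance of jar from where it was at the start of the episode above 0.02 m)); the arm keeps its last pose, push and grip.
It fails at once if the first cap is disturbed (moved more than 20 mm) (distance of cap_a from where it was at the start of the episode above 0.02 m).
It fails at once if the second cap is disturbed (moved more than 20 mm) (distance of cap_b from where it was at the start of the episode above 0.02 m).
It fails at once if the bottle on the rollers is disturbed (moved more than 20 mm) (distance of paint_bottle from where it was at the start of the episode above 0.02 m).
It fails at once if the jar is disturbed (moved more than 20 mm) (distance of jar from where it was at the start of the episode above 0.02 m).
It also fails if it takes over 40 s, if anything falls off the work surface, if the arm or the gripper's body presses on something with over 40 N, if the wrist force passes 120 N, or if a joint passes its speed limit or range.

## Robot

A 6-joint arm with a two-finger parallel gripper is mounted at the origin on the work surface. World frame = base frame: x ahead of the robot, y to its left, z up, the work surface at z = 0. Lengths are in m, angles in rad, forces in N, time in s.
With the tool pointing down it reaches from about 0.3 to 0.825 m from the base axis. Payload 5.4 kg.
Tool frame: the origin (TCP) lies at the very end of the fingers, on their centre line; the grasp point (between the pads) lies 19 mm behind it; z points along the fingers, y is the line along which they close (so a half turn about z gives the same grasp; the last joint's range is limited). The gripper opens to 92 mm and grips with 3 to 60 N. Pads are 20 mm wide; open, the fingers measure 128 mm over their backs; the gripper's body (75 mm by 189 mm) begins 69 mm behind the grasp point.
Start: joints at [-1.422, 0.158, 1.597, -0, 1.386, -0.21], TCP at [0.202, -0.538, 0.215] pointing down, gripper open.
Joint ranges: [-2.91, 2.91], [-0.94, 2.29], [0.18, 2.7], [-1.29, 4.43], [0.17, 2.64], [-3, 3]. Speed limits (rad/s): [2.57, 2.57, 3.14, 3.14, 3.14, 3.14].

## Interface

Orientations are given as a rotation vector (axis times angle).
In Python, from workcell import bot gives the robot as it stands. Calls block until the motion is done:
- bot.goto(position, orientation): joint-space move of the TCP to a pose.
- bot.line_to(position, rot=None, max_speed=0.15): straight line of the TCP; rot=None keeps the orientation; max_speed is the mean speed in m/s.
- bot.set_joints(angles): joint-space move.
- bot.set_gripper(opening, newtons=None): opening from 0.0 (shut) to 1.0 (fully open); newtons is the grip in N (None keeps the last); returns when the fingers have stopped.
- bot.hold(seconds).
- bot.inverse_kinematics(position, orientation): joint angles nearest the present ones, or None.
- bot.read_camera(name): name is "scene" or "top" or "wrist"; returns a dict with "pixels" (400x640x3 uint8, blue, green, red), "fx", "fy", "cx", "cy" (pixels), "R" (3x3) and "t" (3): a world point X has camera coordinates R X + t. Camera axes: x right, y down, z forward; pixel columns grow to the right and rows downward; lengths in m; the calibration is good to about 2 mm. The wrist camera is an equidistant fisheye: a pixel r from the principal point sees the ray r / f radians off the axis. A picture is of the moment at which its call begins. There is no depth.
A pose or a line that the arm cannot do raises bot.MotionError and nothing moves.
- bot.job_done(): hands the job in; it is judged then, once.
Readings, each from a call of its own:
- bot.current_clock(): time.
- bot.current_joints(): joint angles.
- bot.current_joint_vel(): joint speeds.
- bot.current_effort(): joint torques, N m.
- bot.current_ee_pos(): TCP position.
- bot.current_tool_rot(): TCP orientation.
- bot.current_contact_force(): force on the tool from outside, world axes, zero at the start.
- bot.current_ft_torque(): the same for the moment, N m.
- bot.current_opening(): opening from 0.0 (shut) to 1.0 (fully open).
- bot.current_grip_force(): force on a finger pad.
Only numpy, scipy, OpenCV 4.12 (cv2) and the standard library are available. Lean on these libraries where they do the work, as an engineer would, in place of code of your own. Each camera call takes 0.05 s, during which the arm holds its last target. There are 200 camera calls.

## Working session

There is one attempt and no reset: what is moved stays moved. The work goes in short steps, each a Python script; the robot and the scene stay as the last script left them, time stands still between calls to the robot, and variables do not carry over. Pictures are saved under pics/ and viewed, at most 10 in all, crops included, and the job is handed in when it is done.

```bash
ls; mkdir -p pics; python3 - <<'E'
from workcell import bot
import cv2,numpy as np
for n in("scene","top"):
    c=bot.read_camera(n); cv2.imwrite(f"pics/{n}0.png",c["pixels"]); print(n,c["fx"],c["cx"],c["cy"],np.round(c["R"],3).tolist(),np.round(c["t"],3))
E
```

```text
pics
scene 417.14082919020876 315.71342770847144 199.52293511640377 [[0.747, 0.665, -0.01], [0.426, -0.489, -0.761], [-0.511, 0.564, -0.648]] [-0.445 -0.174  1.2  ]
top 434.2628312853145 314.65630962908006 197.02878616773052 [[0.016, -1.0, 0.012], [-0.987, -0.018, -0.162], [0.162, -0.01, -0.987]] [-0.009  0.609  0.864]
```

View pics/scene0.png

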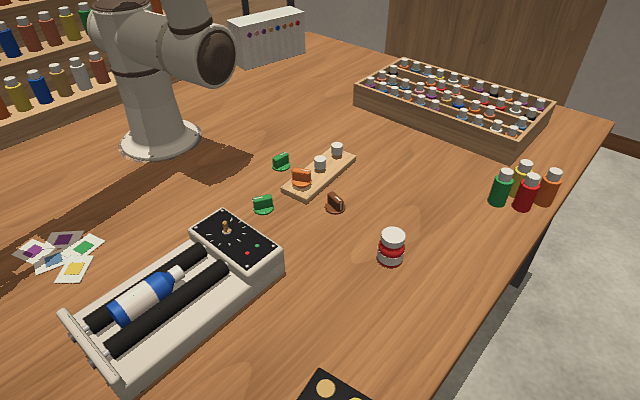

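View pics/top0.png

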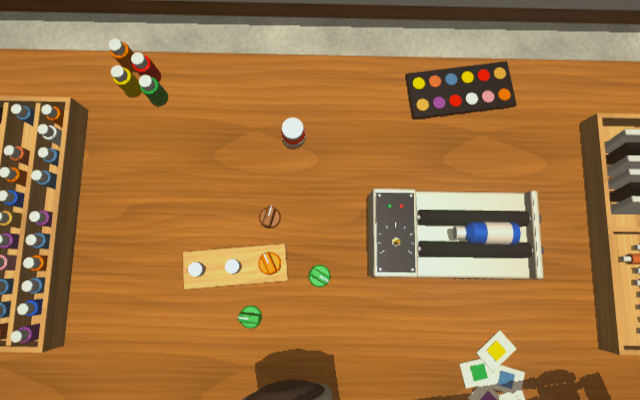

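Scene view: the orange knob is at (302,177) on the near-end peg of the rack, with caps at (320,163) and (337,150). The shaft is at (226,228). Top view: knob (269,263), caps (195,269) and (232,267), shaft (396,242), jar (293,132).

Possible look-alikes in the top view are green knobs at (319,276) and (250,317) and a brown knob at (270,217). I'm choosing the orange one at (269,263), which sits on a rack peg. Next is a coarse two-view fix, then wrist close-ups.

```bash
cat > h.py <<'E'
from workcell import bot
import cv2,numpy as np
from scipy.spatial.transform import Rotation as Ro
def ray(c,u,v,fish=False):
    R,t=np.array(c["R"]),np.array(c["t"]); a=np.array([(u-c["cx"])/c["fx"],(v-c["cy"])/c["fy"]])
    if fish:
        r=np.hypot(*a)+1e-12; d=np.r_[a/r*np.sin(r),np.cos(r)]
    else: d=np.r_[a,1]
    return -R.T@t, R.T@d/np.linalg.norm(d)
def tri(rays):
    A=sum(np.eye(3)-np.outer(d,d) for o,d in rays); b=sum((np.eye(3)-np.outer(d,d))@o for o,d in rays)
    X=np.linalg.solve(A,b); return X,max(np.linalg.norm(np.cross(X-o,d)) for o,d in rays)
def plane(r,z): return r[0]+r[1]*(z-r[0][2])/r[1][2]
def proj(c,X,fish=False):
    p=np.array(c["R"])@X+np.array(c["t"])
    if fish:
        r=np.hypot(p[0],p[1]); th=np.arctan2(r,p[2]); a=p[:2]/r*th
    else: a=p[:2]/p[2]
    return np.array([c["fx"]*a[0]+c["cx"],c["fy"]*a[1]+c["cy"]])
def down(yaw): # tool z down, tool y (closing) at world angle yaw+90deg, tool x at yaw
    return (Ro.from_euler('z',yaw)*Ro.from_euler('x',np.pi)).as_rotvec()
E
python3 - <<'E'
from h import *
s,t=bot.read_camera("scene"),bot.read_camera("top")
for n,a,b in(("knob",(302,175),(269,263)),("shaft tip",(225.5,221),(396,240)),("jar",(392,232),(293,126)),("capa",(320,158),(232,266)),("capb",(337,146),(195,268))):
    print(n,*tri([ray(s,*a),ray(t,*b)]))
w=bot.read_camera("wrist"); R=np.array(w["R"]);C=-R.T@np.array(w["t"])
T=Ro.from_rotvec(bot.current_tool_rot()); print("cam in tool",T.inv().apply(C-bot.current_ee_pos()),"axis",T.inv().apply(R[2]),w["fx"],w["cx"],w["cy"],T.as_matrix())
p=t["pixels"][180:340,170:430]; cv2.imwrite("pics/crop1.png",cv2.resize(p,None,fx=3,fy=3,interpolation=cv2.INTER_CUBIC))
E
```

```text
knob [0.47041025 0.09262062 0.05097561] 0.0005371361965522642
shaft tip [ 0.5164483  -0.15864162  0.11036432] 0.0015937969917368267
jar [0.75124807 0.04733835 0.08136804] 0.0020904878050931937
capa [0.46272395 0.16639748 0.05720881] 5.909825151282633e-05
capb [0.45665717 0.24121827 0.05274278] 0.0013004928678841733
cam in tool [ 0.07195549 -0.00070488 -0.16905472] axis [-2.58403513e-01 -1.67546809e-04  9.66037058e-01] 309.70691628693146 321.58288565964386 199.9989411548251 [[ 9.36326647e-01  3.51130161e-01 -1.41904051e-04]
 [ 3.51130145e-01 -9.36326245e-01  8.85678361e-04]
 [ 1.78119899e-04 -8.79111040e-04 -9.99999598e-01]]
```

View pics/crop1.png

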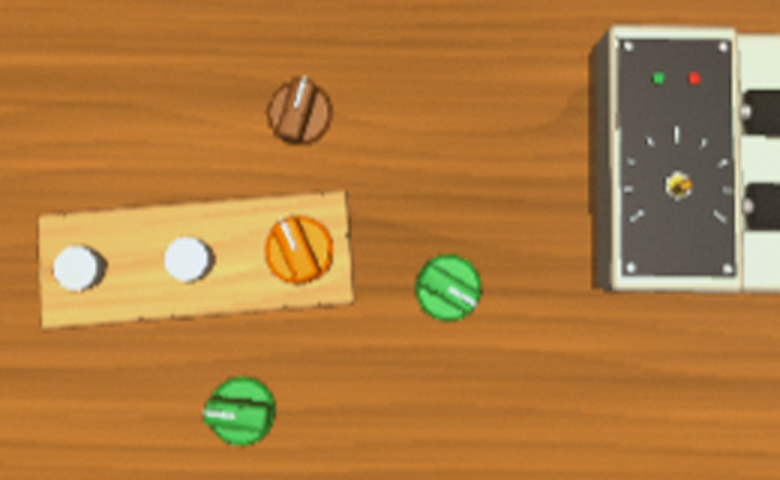

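The crop confirms it. The orange knob is at crop (298,249), on the rack's end peg, with its white line pointing up-left (world +x, a bit +y). The green and brown knobs lie on the bench, and the shaft is at crop (678,185). Now I'll take wrist close-ups of both from two places.

```bash
cat > look.py <<'E'
from h import *
import pickle
K=np.array([.470,.0926]);S=np.array([.5165,-.1586]);y=0.3
shots={}
for n,c,z in(("k",K,.175),("s",S,.215)):
    for i,d in enumerate([(-.03,-.03),(.03,.03)]):
        p=np.r_[c+d,z]
        bot.goto(p,down(y)); bot.hold(.3); shots[n+str(i)]=bot.read_camera("wrist")
pickle.dump(shots,open("shots.pkl","wb"))
print(bot.current_clock(),bot.current_joints())
ims=[]
for k,c in shots.items():
    u=proj(c,np.r_[K,.05] if k[0]=="k" else np.r_[S,.1],True).astype(int); print(k,u)
    x0,y0=u-50; ims.append(cv2.resize(c["pixels"][max(y0,0):y0+100,max(x0,0):x0+100],(300,300),interpolation=cv2.INTER_CUBIC)); print(max(x0,0),max(y0,0))
cv2.imwrite("pics/wr1.png",np.vstack([np.hstack(ims[:2]),np.hstack(ims[2:])]))
E
python3 look.py
```

```text
6.025 [-4.47708558e-01  1.22497721e-01  1.63573252e+00 -6.62825036e-05
  1.38321206e+00  8.24346214e-01]
k0 [301 155]
251 105
k1 [341 228]
291 178
s0 [301 156]
251 106
s1 [341 232]
291 182
```

View pics/wr1.png

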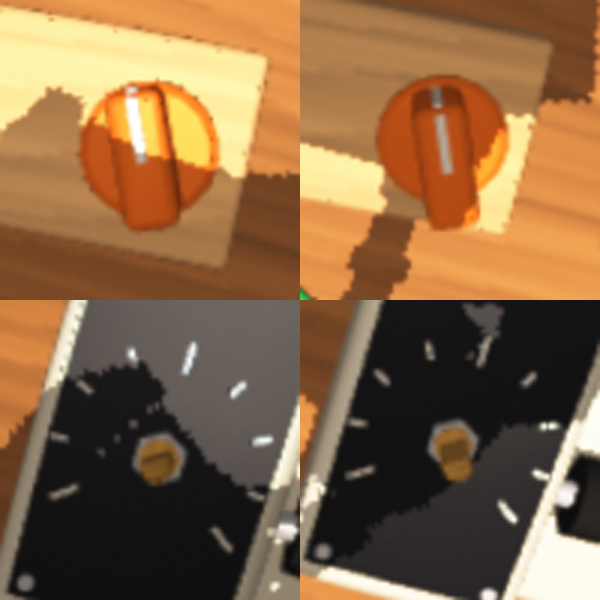

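The top row shows the orange knob, with the bar and white line pointing up and slightly left; the skirt centre is near crop (148,148) and (443,138). The bottom row shows the shaft tip at (158,467) and (458,468), its dark flat facing up in the image. I'll take closer shaft views from nearly overhead and compute the knob pose.

```bash
cat > look2.py <<'E'
from h import *
import pickle
sh=pickle.load(open("shots.pkl","rb"))
# knob line ends (crop -> pixel), two views
P={"k0":(251,105,[(131,89),(142,162)]),"k1":(291,178,[(136,90),(147,173)])}
e=[]
for j in range(2):
    X,err=tri([ray(sh[k],x0+q[j][0]/3-.33,y0+q[j][1]/3-.33,True) for k,(x0,y0,q) in P.items()]); print("line end",X,err); e.append(X)
d=e[0]-e[1]; print("pointer yaw",np.arctan2(d[1],d[0]))
rs=[]
for k in P:
    im=sh[k]["pixels"]; x0,y0,_=P[k]; m=np.zeros(im.shape[:2],np.uint8)
    hsv=cv2.cvtColor(im,cv2.COLOR_BGR2HSV); m=((hsv[...,0]<22)&(hsv[...,1]>225)).astype(np.uint8); n=np.zeros_like(m); n[y0+18:y0+80,x0+20:x0+78]=m[y0+18:y0+80,x0+20:x0+78]
    L,lab,st,ce=cv2.connectedComponentsWithStats(n); i=1+np.argmax(st[1:,4]); print(k,st[i],ce[i])
    for z in(.0675,): 
        for q in P[k][2]:
            print(" plane",z,plane(ray(sh[k],x0+q[0]/3-.33,y0+q[1]/3-.33,True),z))
S=np.array([.5165,-.1586]);ims=[];out={}
bot.goto(np.r_[S+[-.072,0],.16],down(0))
for i,off in enumerate([(-.072,0),(-.045,0.015),(-.072,.03)]):
    bot.line_to(np.r_[S+off,.115],down(0)); bot.hold(.3); c=out[i]=bot.read_camera("wrist")
    u=proj(c,np.r_[S,.105],True).astype(int); x0,y0=u-25; print(i,u); ims.append(cv2.resize(c["pixels"][y0:y0+50,x0:x0+50],(400,400),interpolation=cv2.INTER_CUBIC))
pickle.dump(out,open("shots2.pkl","wb")); cv2.imwrite("pics/wr2.png",cv2.resize(np.hstack(ims[:2]),None,fx=1,fy=1)); cv2.imwrite("pics/wr3.png",ims[2]);print(bot.current_clock())
E
python3 look2.py
```

```text
line end [0.48743933 0.10432675 0.0440583 ] 0.0008325297156204338
line end [0.46770341 0.09416427 0.06353603] 0.00018091958670868552
pointer yaw 0.47551446318427243
k0 [304 155   6  24  53] [307.33962264 168.24528302]
 plane 0.0675 [0.48853659 0.10328254 0.0675    ]
 plane 0.0675 [0.46840924 0.09389611 0.0675    ]
k1 [318 206  40  47 633] [336.54186414 230.17693523]
 plane 0.0675 [0.49431281 0.10688732 0.0675    ]
 plane 0.0675 [0.46898882 0.09498606 0.0675    ]
0 [321 119]
1 [347 164]
2 [373 120]
8.7917
```

View pics/wr2.png

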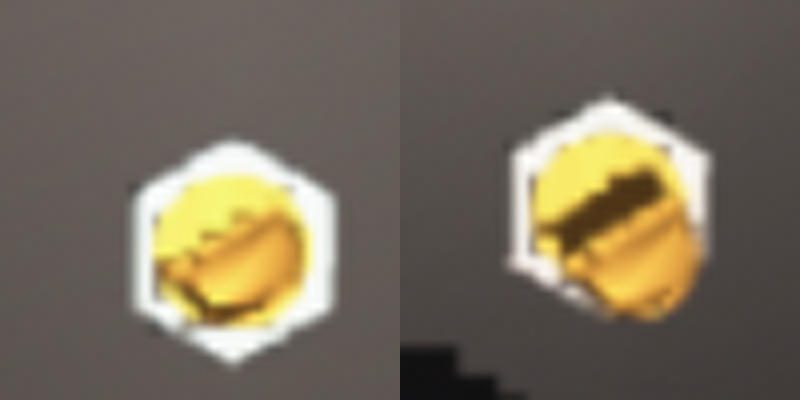

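The views clearly show the gold D-shaft tip, with the flat facing up-left. Its edge runs from (190,270) to (275,215) in the left picture, and the dark flat face runs from (540,240) to (655,175) in the right. Next I fit the edges numerically.

```bash
cat > fit.py <<'E'
from h import *
import pickle
sh=pickle.load(open("shots.pkl","rb")); o=pickle.load(open("shots2.pkl","rb")); S=np.array([.5165,-.1586])
# knob skirt: saturated orange hull -> circle centre per view
r=[ray(sh["k0"],251+148/3-.33,105+148/3-.33,True),ray(sh["k1"],291+143/3-.33,178+138/3-.33,True)]
print("skirt tri",*tri(r),plane(r[0],.034),plane(r[1],.034))
rb=[];rt=[]
for i,c in o.items():
    x0,y0=proj(c,np.r_[S,.105],True).astype(int)-25; im=c["pixels"][y0:y0+50,x0:x0+50].astype(int)
    b,g,rr=im[...,0],im[...,1],im[...,2]
    br=(rr-b>60)&(rr>100); L,lab,st,ce=cv2.connectedComponentsWithStats(br.astype(np.uint8))
    wh=((b>150)|br).astype(np.uint8); n=cv2.connectedComponentsWithStats(wh); k=1+np.argmax(n[2][1:,4])
    ys,xs=np.nonzero(n[1]==k); hull=cv2.convexHull(np.c_[xs,ys].astype(np.float32)); (cx,cy),R=cv2.minEnclosingCircle(hull)
    print(i,"white hull",cx,cy,R,"bbox",n[2][k])
    rb.append(ray(c,x0+cx,y0+cy,True))
    cls=np.full(im.shape[:2],'.'); cls[b>150]='w'; cls[(rr-b>60)]='o'; cls[(rr-b>60)&(g>200)]='Y'; cls[(rr-b>15)&(rr<=140)&(g<110)&(rr>g+8)]='d'
    ys,xs=np.nonzero((cls=='o')|(cls=='Y')|(cls=='d')); a,z=ys.min()-2,ys.max()+3; e,f=xs.min()-2,xs.max()+3
    print("origin",x0+e,y0+a); print("\n".join("".join(q) for q in cls[a:z,e:f]))
print("bush/nut",*tri(rb),[plane(q,.085).round(4) for q in rb])
E
python3 fit.py
```

```text
skirt tri [0.46857096 0.09443677 0.03226899] 0.00015766930256219962 [0.46868022 0.09448974 0.034     ] [0.46923978 0.09460363 0.034     ]
0 white hull 29.0 31.0 13.89254379272461 bbox [ 17  18  25  27 528]
origin 313 114
......wwwwwwwwwwww......
....wwwwwwwwwwwwwwww....
..wwwwwwwYYYYYYYwwwwww..
.wwwwwYYYYYYYYYYYYYwwww.
wwwwwYYYYYYYYYYYYYYwwwww
wwwwwYYYYYYYYYYYYYYYwwww
wwwYYYYYYYYYooYYoooYYwww
wwwYYYYYYYYYooooooooYwww
wwYYYYYYYYYYoooooooooYww
wwYYYYYYoooooooooooooYww
wwYYYYYYoYoooooooooooYww
wwYYYYoooooooooooooooYww
wwoooooooooooooooooooYww
ww.ooooooooooYYooooooYww
ww.oooooooYYYYYoooooowww
ww.oooooYYYYYYooooooowww
ww.ooodooYYYYooooooYYwww
wwwwYYodoYYYooooooYYwwww
wwwwwYYodddddddooYYwwwww
.wwwwwoodddddooYYYwwwww.
...www....oooYYYYwwww...
......wwwwwwwwwwwww.....
.......wwwwwwwwwww......
1 white hull 25.70562744140625 26.5649356842041 13.937458992004395 bbox [ 14  13  25  27 465]
origin 336 154
......wwwwwwwwwwww.........
....wwwwwwwwwwwwwwww.......
...wwwwwYYYYYYYYwwwww......
.wwwwwYYYYYYYYYYYYowwww....
wwwwwYYYYYYYYYYYYYYYwwww...
wwwwYYYYYYYYYYYYooYYwwwww..
wwwwYYYYYYYYoooodooYYwww...
[... 896 characters left out ...]
doooo.d....
wwoYYYYYYYYoddddddooooood....
wwoYYYYYYYYddddooooooooodd...
wwYYYYYYYoodddoooooooooood...
wwYYYYYoodddoooooooooooood...
wwYYYYoodddooooooooooooood...
wwoooodddoooooooooooooooodd..
wwoodddddoooooooooooooooodd..
wwoooddddoooooooooYYooooodd..
wwoYYodddddooooYYYYooooood...
ww.YYodddddddooYYYYooooood...
ww.oYodddddddooYYoooooood....
wwwwwoooddddddooooooooood....
.wwwwYYooddoodddddoooood.....
..www.oooooYYoodd.oood.......
.......www.YYY..www.d........
......wwwwwwwwwww............
........wwwwwww..............
bush/nut [ 0.51299003 -0.16060526  0.08563142] 0.00024161608598889005 [array([ 0.5131, -0.1608,  0.085 ]), array([ 0.5127, -0.1605,  0.085 ]), array([ 0.513 , -0.1606,  0.085 ])]
```

View pics/wr3.png

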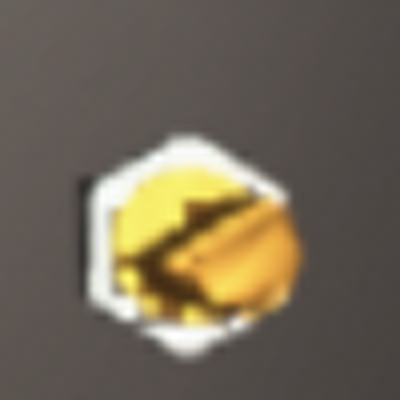

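```bash
python3 - <<'E'
from h import *
import pickle
o=pickle.load(open("shots2.pkl","rb")); A=np.array([.5130,-.1606])
E={(1,.1065):(336,154,[(17,10),(15,11),(14,12),(12,13),(10,14),(9,15),(8,16)]),(1,.086):(336,154,[(12,7),(11,8),(9.5,9),(8,10),(7,11),(6,12),(4,13)]),
(2,.1065):(360,114,[(18,7),(15,8),(14,9),(12,10),(11,11),(9,12)]),(2,.086):(360,114,[(11,7),(10.5,8),(9,9),(8,10),(7,11),(6,12),(4,13)])}
for (i,z),(x,y,p) in E.items():
    P=np.array([plane(ray(o[i],x+a-.5,y+b,True),z)[:2] for a,b in p]); vx,vy,cx,cy=cv2.fitLine(P.astype(np.float32),cv2.DIST_L2,0,.001,.001).ravel()
    n=np.array([-vy,vx]); n*=np.sign(n[0]); print(i,z,"flat yaw",np.arctan2(n[1],n[0]),"dist",(np.r_[cx,cy]-A)@n)
q=down(.44)
for yaw,p in((.44,[.4685,.0943,.04]),(.55,[.513,-.1606,.1])):
    print(bot.inverse_kinematics(p,down(yaw)),bot.current_joints()[5])
E
```

```text
1 0.1065 flat yaw 0.5861046 dist 0.002864524764783677
1 0.086 flat yaw 0.66440004 dist 0.0024232272503048454
2 0.1065 flat yaw 0.5487274 dist 0.0027306801479462426
2 0.086 flat yaw 0.73146176 dist 0.0024869570492414717
[-5.49742373e-02  1.29731926e-01  2.00644022e+00 -4.44089210e-16
  1.00542051e+00  1.07582209e+00] 1.0270556707111764
[-5.28335992e-01  1.81318421e-01  1.80962102e+00 -4.44089210e-16
  1.15065321e+00  4.92460335e-01] 1.0270556707111764
```

Flat yaw ≈ 0.59 and the shaft axis is at (0.513, -0.1606). The knob is at (0.4686, 0.0944), yaw 0.44, skirt at z ≈ 0.032, so its underside is about 0.030. Grasping now.

```bash
python3 - <<'E'
from h import *
p=np.array([.4686,.0944]); r=down(.44)
bot.line_to([.44,-.1606,.16],max_speed=.2)
bot.set_gripper(.5,40)
bot.goto(np.r_[p,.12],r); bot.line_to(np.r_[p,.0375],max_speed=.1)
print("f",bot.current_contact_force())
bot.set_gripper(0,40); print(bot.current_opening()*92,bot.current_grip_force(),bot.current_contact_force())
c=bot.read_camera("wrist")
bot.line_to(np.r_[p,.12],max_speed=.1); bot.hold(.4)
print(bot.current_ee_pos(),bot.current_opening()*92,bot.current_grip_force(),bot.current_clock())
c=bot.read_camera("wrist"); s=bot.read_camera("scene")
u=proj(s,np.r_[p,.11]).astype(int)
a=cv2.resize(s["pixels"][u[1]-50:u[1]+50,u[0]-50:u[0]+50],(400,400)); v=proj(c,np.r_[p,.13],True).astype(int); print(v)
x0,y0=v-60; b=cv2.resize(c["pixels"][max(y0,0):y0+120,x0:x0+120],(400,400)); cv2.imwrite("pics/g.png",np.hstack([a,b]))
E
```

```text
f [ 0.45624034  0.02461619 -0.56658396]
17.663649203549685 40.00051785260439 [ 0.23325983 -0.44049396  1.18843931]
[0.46846095 0.09440998 0.11977574] 17.79691215862736 39.999864622950554 13.975
[322 250]
```

View pics/g.png

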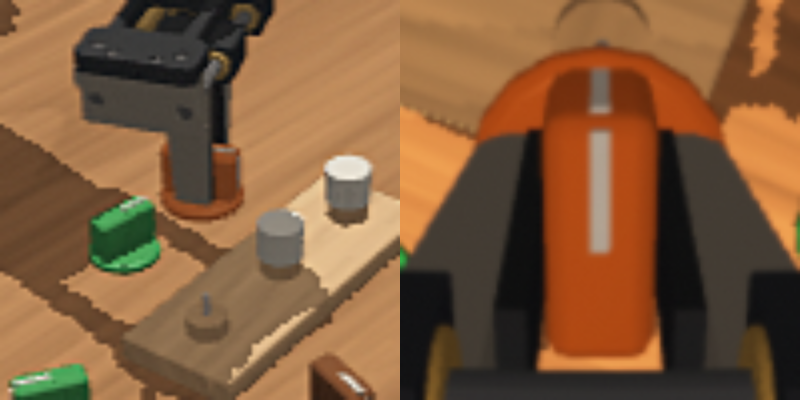

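The knob is firmly held (17.8 mm between the pads) and off its peg, with its pointer along tool +x and the caps untouched. I'll check the in-hand offset along the bar, then move over the shaft.

```bash
python3 - <<'E'
from h import *
bot_p=np.array(bot.current_ee_pos()); T=Ro.from_rotvec(bot.current_tool_rot()); c=bot.read_camera("wrist"); x0,y0=262,190
f=lambda X:T.inv().apply(X-bot_p)
print("line inner",f(plane(ray(c,x0+60-.3,y0+253*.3-.3,True),bot_p[2]+.0265)))
print("skirt front",f(plane(ray(c,x0+60-.3,y0+50*.3-.3,True),bot_p[2]-.0025)),"bottom",f(plane(ray(c,x0+60-.3,y0+50*.3-.3,True),bot_p[2]-.0075)))
print("bar back top",f(plane(ray(c,x0+60-.3,y0+355*.3-.3,True),bot_p[2]+.0265)))
print(T.as_matrix()[:,0])
E
```

```text
line inner [-0.00106627 -0.00064741 -0.02649978]
skirt front [ 0.02326007 -0.00063326  0.00249653] bottom [ 0.02184066 -0.00063071  0.00749674]
bar back top [-0.01987551 -0.00064639 -0.02649693]
[ 9.04742150e-01  4.25959645e-01 -1.51635706e-04]
```

```bash
cat > ins.py <<'E'
from h import *
bot.line_to([.4686,.0944,.16],max_speed=.2)
P=np.array([.5137,-.1607]); r=down(.59)
bot.goto(np.r_[P,.16],r); bot.line_to(np.r_[P,.118],max_speed=.12); bot.hold(.3); f0=np.array(bot.current_contact_force()); print(f0,bot.current_clock())
z=.118
while z>.101:
    z-=.0015; bot.line_to(np.r_[P,z],r,max_speed=.03); bot.hold(.05)
    f=np.array(bot.current_contact_force())-f0; print(round(z,4),f.round(1),np.array(bot.current_ft_torque()).round(2),np.array(bot.current_ee_pos()).round(4),round(bot.current_clock(),1))
    if np.linalg.norm(f)>15: print("blocked"); break
E
python3 ins.py
```

```text
[ 0.10208569 -0.66137474 -0.54225794] 16.2917
0.1165 [-0.3  0.6  0.7] [ 0.03 -0.04 -0.01] [ 0.5136 -0.1607  0.1164] 16.6
0.115 [0.2 0.1 0.4] [-0.08 -0.02 -0.  ] [ 0.5136 -0.1607  0.1149] 16.9
0.1135 [0.2 0.9 0. ] [ 0.01  0.01 -0.02] [ 0.5137 -0.1607  0.1134] 17.2
0.112 [ 0.8  1.5 -0.6] [-0.   -0.09 -0.  ] [ 0.5137 -0.1606  0.1119] 17.5
0.1105 [ 0.3  0.4 -0.2] [ 0.09 -0.08 -0.  ] [ 0.5137 -0.1606  0.1104] 17.8
0.109 [ 0.8  1.  -0.3] [ 0.1  -0.12  0.01] [ 0.5137 -0.1606  0.1089] 18.1
0.1075 [ 0.9  0.7 -0.2] [ 0.05 -0.21  0.02] [ 0.5137 -0.1607  0.1074] 18.4
0.106 [ 1.3  0.8 -0.5] [ 0.03 -0.22  0.03] [ 0.5137 -0.1607  0.1059] 18.7
0.1045 [ 1.4  1.7 -0.3] [ 0.1  -0.2  -0.06] [ 0.5137 -0.1607  0.1044] 19.0
0.103 [ 0.6  1.3 -0.8] [-0.02 -0.22 -0.  ] [ 0.5137 -0.1607  0.1029] 19.3
0.1015 [ 0.5  0.5 -1.2] [ 0.12 -0.27  0.06] [ 0.5137 -0.1606  0.1014] 19.6
0.1 [ 1.5  1.3 -1.2] [ 0.05 -0.27 -0.04] [ 0.5137 -0.1606  0.0999] 19.9
```

It is sliding on with almost no force. Now press to the stop.

```bash
cat > press.py <<'E'
from h import *
P=np.array([.5137,-.1607]); r=down(.59); z=.1
bot.set_gripper(0,55)
while z>.0885:
    z-=.001; bot.line_to(np.r_[P,z],r,max_speed=.03); bot.hold(.1)
    f=np.array(bot.current_contact_force()); print(round(z,4),f.round(1),np.array(bot.current_ee_pos())[2].round(4),round(bot.current_clock(),1))
    if abs(f[2])>18: break
bot.hold(.5); print(bot.current_contact_force(),bot.current_grip_force(),bot.current_opening()*92,bot.current_clock())
s=bot.read_camera("scene"); t=bot.read_camera("top"); c=bot.read_camera("wrist"); u=proj(s,np.r_[P,.1]).astype(int)
a=cv2.resize(s["pixels"][u[1]-50:u[1]+50,u[0]-50:u[0]+50],(400,400)); b=cv2.resize(c["pixels"][180:300,262:382],(400,400)); cv2.imwrite("pics/h.png",np.hstack([a,b]))
E
python3 press.py
```

```text
0.099 [ 1.3  0.9 -0.4] 0.099 20.5
0.098 [ 1.5  0.8 -0.9] 0.098 20.8
0.097 [-0.4  0.3  3.2] 0.0974 21.2
0.096 [0.1 0.8 4.8] 0.0962 21.5
0.095 [0.4 0.5 5.7] 0.0952 21.9
0.094 [-0.4  1.   6.8] 0.0944 22.2
0.093 [-1.4  1.6  7.3] 0.0935 22.6
0.092 [-0.8  1.3  8. ] 0.0926 22.9
0.091 [-3.2  2.7 12.1] 0.0923 23.3
0.09 [-5.8  3.7 17.5] 0.0922 23.6
0.089 [-7.6  5.1 23.5] 0.092 24.0
[-7.5007256   4.49268109 22.87844262] 55.009092316031456 17.63396596669448 24.4583
```

View pics/h.png

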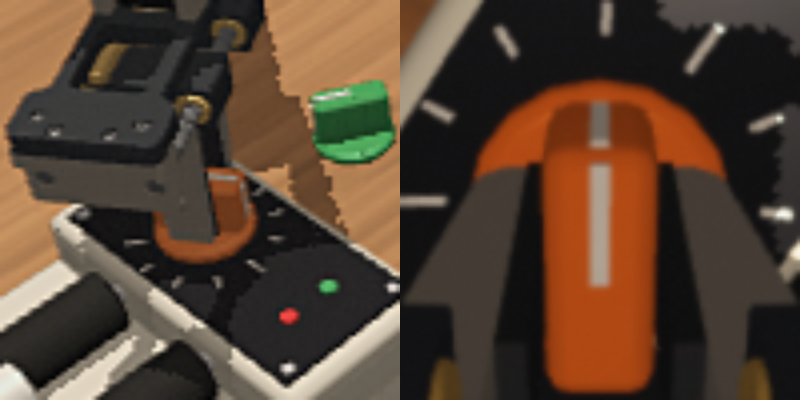

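The knob is home and upright just above the panel. The force rose from 4 N to 9 N over 5 mm and then hit the hard stop, so the shaft is fully pressed in.

```bash
python3 -c "
from workcell import bot
print(bot.job_done())"
```

```text
the job is handed in; nothing more can be done
None
```

The orange knob is home on the D-shaft, flat to flat, and was handed in at about 24.5 s while still gripped at 55 N and pressed against the shaft's stop; the interface returned no verdict.

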